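# Unlock a parcel scale's transit screws and hold its zero button half-way

### The job

Get the parcel scale on the packing table ready for use: take the slot key out of its wooden stand and with it turn both slotted transit screws on the scale's ledge a quarter turn anticlockwise, fully to their unlocked stops. Only after that, with the key still in the gripper, press the recessed zero button down with the key's tip to about half of its 14 mm travel (about 7 mm) and keep it there: never push it to the bottom, and finish while still holding it pressed. Leave the crockery, jars and tape roll where they are.

Things in the scene. Friction and masses are not known exactly. Their poses are not given: they have to be found in the camera images.
- scale: parcel scale, fixed, grey housing 320 (x) by 300 (y) mm, origin under its centre, on the table. Flat ledge on its -x side (robot's side), top 50 mm high; steel platter beyond (scale x -40 to 160 mm), top 62 mm high. On the ledge at x = -100 mm, in a row along y: transit screws at y = +100 and -100 mm, zero button at y = 0. Turned by up to 0.3 rad.
- screw_left (a joint): angle of the left transit screw, rad: 0 = locked stop (slot along the scale's x), growing anticlockwise seen from above to 1.571 = unlocked stop (slot along the scale's y). Starts between 0 and 0.4. Stays where left; 0.06 N m of friction; does not rise as it turns. The key's blade has about 0.2 rad of play in the slot, so the key must turn that much farther than the screw.
- screw_right (a joint): angle of the right transit screw, rad: 0 = locked stop (slot along the scale's x), growing anticlockwise seen from above to 1.571 = unlocked stop (slot along the scale's y). Starts between 0 and 0.4. Stays where left; 0.06 N m of friction; does not rise as it turns. The key's blade has about 0.2 rad of play in the slot, so the key must turn that much farther than the screw.
- screw_left_slot (a point): left slotted transit screw: round steel head 38 mm across, 14 mm tall, its top 64 mm above the table; straight slot through its middle 8 mm wide, 10 mm deep, open at both ends. 100 mm to the left (scale's +y) of the button. The point is on the turning axis at the slot's floor, 54 mm above the table; x along the slot, z up; it turns with the head.
- screw_right_slot (a point): right slotted transit screw: round steel head 38 mm across, 14 mm tall, its top 64 mm above the table; straight slot through its middle 8 mm wide, 10 mm deep, open at both ends. 100 mm to the right (scale's -y) of the button. The point is on the turning axis at the slot's floor, 54 mm above the table; x along the slot, z up; it turns with the head.
- plunger (a joint): travel of the sprung zero button, m: 0 = out, grows as it is pressed straight down, 0.014 = bottom. About 2 N starts it and 0.5 N more is needed per mm (about 5.5 N at half travel). Springs back when let go.
- plunger_top (a point): centre of the top face of the zero button, moves with it: a bare aluminium cylinder 24 mm across inside a black round collar (50 mm outside, 34 mm inside, rim 70 mm above the table). Released, its top is level with the collar's rim, 70 mm above the table.
- key: slot key, loose, 0.1 to 0.16 kg, upright in the stand. Origin at the middle of the blade's lower end, z up the key. Flat steel blade 20 mm (x) by 4 mm (y) from z = 0 to 16 mm, round steel shaft 12 mm across up to z = 75 mm, black block handle 36 mm (x) by 22 mm (y) from z = 75 to 135 mm. Take the handle across its 22 mm (key's y). The same turned by half a turn.
- key_tip (a point): middle of the lower end of the key's blade, at the key's origin
- stand: wooden block 70 mm (x) by 60 mm (y) by 85 mm tall, fixed to the table, origin at the centre of its underside. The key stands in its 23 by 15 mm hole, tip 10 mm above the table, handle resting on the block's top; it comes out straight up (lift it by 80 mm or more). Left or right of the scale.
- jar: glass jar with a blue lid, 84 mm across, 130 mm tall, origin under it; on the other side of the scale from the stand. Bystander.
- tumbler: glass tumbler, 66 mm across, 100 mm tall, origin under it. Bystander.
- mug: white mug, 80 mm across, 90 mm tall, handle to its +y, origin under it. Bystander.
- orange_mug: orange mug, 82 mm across, 95 mm tall, handle to its +y, origin under it. Bystander.
- bowl: white bowl, 124 mm across, 60 mm tall, origin under it. Bystander.
- tape_roll: roll of clear tape lying flat, 100 mm across, 48 mm tall, origin under its middle. Bystander.
- spice_jar: small amber jar, 48 mm across, 70 mm tall, origin under it. Bystander.
Not all that is in view belongs to the job. Leave any green look-alike of the key alone.

How it is judged (in metres and radians):
On the way, in this order (a step that is already met when the one before it is completed fails the run):
1. the key is held clear of its stand (contact force between the fingers and key above 2 N and height (world z) of key_tip above 0.07 m), for 0.1 s.
2. both transit screws stand at their unlocked stops (value of joint each of screw_left, screw_right above 1.35 rad), for 0.2 s.
3. the key's tip holds the zero button about half-way down (all of step 2 and value of joint plunger between 0.0045 and 0.0095 m and distance between key_tip and plunger_top below 0.012 m and contact force between key and scale above 1 N and contact force between the fingers and key above 2 N), for 0.5 s.
At the end, for the whole second after the job is handed in: Both screws are turned to 1.35 rad or more; the gripper holds the key, whose tip rests on the zero button (within 12 mm of the middle of its top) and keeps it pressed 4.5 to 9.5 mm deep, without moving, through the last second (all of step 3 and velocity of joint plunger between -0.01 and 0.01 m/s); the arm keeps its last pose, push and grip.
It fails at once if the zero button is pushed to the bottom (beyond 12 mm) (value of joint plunger above 0.012 m).
It fails at once if the zero button is pressed (beyond 4 mm) before both screws are unlocked (value of joint plunger above 0.004 m and not (value of joint each of screw_left, screw_right above 1.35 rad)).
It fails at once if the left screw is turned by something other than the key's blade ((velocity of joint screw_left above 0.2 rad/s or velocity of joint screw_left below -0.2 rad/s) and distance between key_tip and screw_left_slot above 0.025 m).
It fails at once if the right screw is turned by something other than the key's blade ((velocity of joint screw_right above 0.2 rad/s or velocity of joint screw_right below -0.2 rad/s) and distance between key_tip and screw_right_slot above 0.025 m).
It fails at once if a bystander is pushed away or knocked over (distance of any of jar, tumbler, mug, orange_mug, bowl, tape_roll, spice_jar from where it was at the start of the episode above 0.02 m or angle between any of jar, tumbler, mug, orange_mug, bowl, tape_roll, spice_jar's own z axis and vertical above 0.35 rad).
It also fails if it takes over 64 s, if anything falls off the work surface, if the arm or the gripper's body presses on something with over 40 N, if the wrist force passes 120 N, or if a joint passes its speed limit or range.

### The arm

A 6-joint arm with a two-finger parallel gripper is mounted at the origin on the work surface. World frame = base frame: x ahead of the robot, y to its left, z up, the work surface at z = 0. Lengths are in mm, angles in rad, forces in N, time in s.
With the tool pointing down it reaches from about 300 to 875 mm from the base axis. Payload 4.2 kg.
Tool frame: the origin (TCP) lies at the very end of the fingers, on their centre line; the grasp point (between the pads) lies 19 mm behind it; z points along the fingers, y is the direction in which the jaws open and shut (so a half turn about z gives the same grasp; the last joint's range is limited). The gripper opens to 85 mm and grips with 20 to 120 N. Pads are 22 mm wide; open, the fingers measure 114 mm over their backs; the gripper's body (76 mm by 85 mm) begins 54 mm behind the grasp point. The pads swing forward as they close: fully open they stand 13 mm farther back than shut.
Start: joints at [-1.311, 0.32, 1.565, -0, 1.257, -0.02], TCP at [158.796, -552.653, 231.338] pointing down, gripper open.
Joint ranges: [-3.11, 3.11], [-0.84, 2.01], [0.21, 2.61], [-1.34, 4.49], [0.05, 2.63], [-2.56, 2.56]. Speed limits (rad/s): [2.57, 2.57, 3.14, 3.14, 3.14, 3.14].

### API

Orientations are given as [roll, pitch, yaw] about the fixed x, y, z axes, in that order (R = Rz(yaw) Ry(pitch) Rx(roll)).
In Python, from station import ctrl gives the robot as it stands.
- The arm moves only by the tool send_rows, never from a script. Its argument "increments" is a list of rows, each an object with "offset": the shift along the tool's x, y, z in mm, a list of three; "roll": the turn about the tool's z in rad. A call has 1 to 20 rows; each row is the pose to reach, as a shift and turn from the pose measured when the call began, along the tool's axes at that moment; what a row does not reach only later rows make up. A row lasts 1/12 s, in which the tool goes at most 41.7 mm and 7.16 degrees, less where a joint would pass 70% of its speed; a pose out of reach is approached as far as the arm can. A call with a gripper value outside its range is refused whole. "gripper" is the finger opening in mm, from 0 to 85.4, set as the call begins (left out, the last holds). The fingers move at their own pace and stop on an object; "squeeze" is the grip in N (left out, the last holds). Time passes only in rows, so rows that repeat a pose let the fingers close. It gives the time, the measured TCP pose, the force and the opening at its end, in the units of the state.
- ctrl.observe(): the state, without advancing time (a new reading comes with each control period).
- ctrl.camera(name): name is "scene" or "top" or "wrist"; returns (picture, depth): 400x640x3 uint8, red, green, blue; 400x640 float32, mm along the optical axis (not along the pixel's ray), 0 where there is no reading.
- ctrl.camera_params(name): a dict with "fx", "fy", "cx", "cy" (pixels), "R" (3x3) and "t" (3): a world point X has camera coordinates R X + t. Camera axes: x right, y down, z forward; pixel columns grow to the right and rows downward; lengths in mm; the calibration is good to about 2 mm. The wrist camera is an equidistant fisheye: a pixel r from the principal point sees the ray r / f radians off the axis. A picture is of the moment at which its call begins: read the wrist's pose just before it. camera_params takes no time and is no camera call; for the wrist camera it gives the pose at the moment of the call.
- ctrl.hand_in(): hands the job in, once; it reports no verdict.
The state is a dict: "clock": time; "q": joint angles; "joint_velocities": joint speeds; "tau": joint torques, N m; "position": TCP position; "tcp_rot": TCP orientation; "contact_force": force on the tool from outside, world axes, zero at the start; "moment": the same for the moment, N m; "finger_gap": finger opening in mm.
Only numpy, scipy, OpenCV 4.12 (cv2) and the standard library are available. Lean on these libraries where they do the work, as an engineer would, in place of code of your own. Each camera call takes 0.05 s, during which the arm holds its last target. There are 200 camera calls.

## Working session

There is one attempt and no reset: what is moved stays moved. The work goes in short steps, Python scripts to look and compute and a tool call to move; the robot and the scene stay as the last step left them, time stands still between calls to the robot, and variables do not carry over. Pictures are saved under pics/ and viewed, on a budget of 10 in all, crops included, one or two more only if the job needs it, and the job is handed in when it is done.

Besides the shell and the picture viewer there is one more tool, called after "Call:" as name(argument=value, ...), one argument or row to a line, values as JSON. send_rows: Moves the arm, as the interface text tells. Its arguments: {"type":"object","properties":{"increments":{"type":"array","items":{"type":"object","properties":{"offset":{"type":"array","items":{"type":"number"}},"roll":{"type":"number"}}}},"gripper":{"type":"number"},"squeeze":{"type":"number"}},"required":["increments"]}

```bash
mkdir -p pics; ls; python3 - <<'E'
from station import ctrl
import cv2,numpy as np
s=ctrl.observe();print(s)
for n in ("top","scene"):
    p,d=ctrl.camera(n);cv2.imwrite(f"pics/{n}0.png",p[:,:,::-1]);np.savez(f"{n}0.npz",p=p,d=d,**ctrl.camera_params(n));print(n,ctrl.camera_params(n))
E
```

```text
pics
{'clock': 0.0, 'q': array([-1.31100830e+00,  3.20256882e-01,  1.56568044e+00,  1.59150910e-05,
        1.25740059e+00, -1.99885333e-02]), 'joint_velocities': array([ 9.42779970e-04,  1.30001500e-03,  2.24384783e-05,  9.10482469e-04,
        1.15047897e-03, -3.40298448e-04]), 'tau': array([-1.23243608e-03, -4.15530503e+01, -2.34161782e+01, -2.18893128e-04,
        8.13000777e-03, -9.19753234e-06]), 'position': array([ 158.66878606, -552.17269468,  230.5018276 ]), 'tcp_rot': array([-3.13984805e+00, -5.00110656e-05,  2.79771602e-01]), 'contact_force': array([ 0.15520883, -0.61820998,  0.27885296]), 'moment': array([ 0.00358865, -0.03750763, -0.05359391]), 'finger_gap': 85.48776355252747}
top {'fx': 508.2256841342479, 'fy': 508.2256841342479, 'cx': 327.450935744988, 'cy': 202.51430356870944, 'R': array([[ 0.03719621, -0.99930213, -0.00341901],
       [-0.97763198, -0.03568043, -0.20727428],
       [ 0.20700764,  0.01105235, -0.97827689]]), 't': array([  -8.45697668,  565.8059772 , 1635.75173002])}
scene {'fx': 455.6783891822578, 'fy': 455.6783891822578, 'cx': 322.6895977946206, 'cy': 203.7469649538056, 'R': array([[ 0.72354176,  0.69011933,  0.01492086],
       [ 0.53433484, -0.54626637, -0.64504212],
       [-0.43700528,  0.47468764, -0.76400133]]), 't': array([-398.73128452, -254.4004887 , 1746.55791682])}
```

View pics/top0.png

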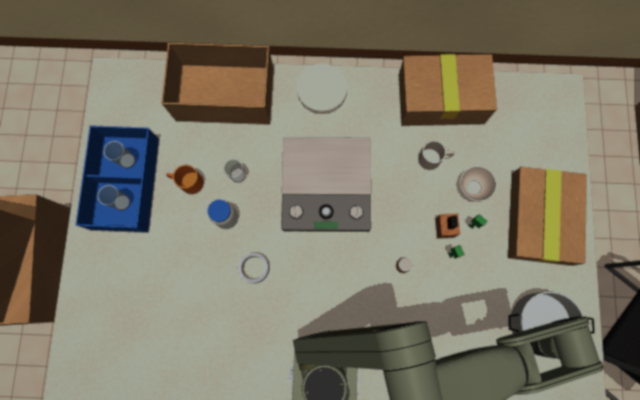

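View pics/scene0.png

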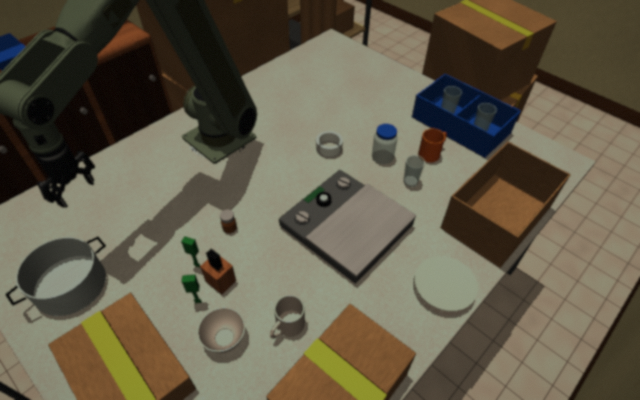

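The top view shows the stand near (448,225) with the black handle, green look-alikes at (478,221) and (457,251), screws at (296,211) and (356,211), and the button at (326,211). The spice jar is at (404,265). The scene view agrees.

```bash
cat > h.py <<'E'
import numpy as np,cv2
from station import ctrl
def cloud(f):
    z=np.load(f);d=z['d'];v,u=np.indices(d.shape)
    c=np.stack([(u-z['cx'])/z['fx']*d,(v-z['cy'])/z['fy']*d,d],-1)
    return z['p'],(c-z['t'])@z['R'],d
def pix2w(cam,u,v,h):
    "world point at height h seen by a pinhole dict"
    r=cam['R'].T@np.array([(u-cam['cx'])/cam['fx'],(v-cam['cy'])/cam['fy'],1]);o=-cam['R'].T@cam['t']
    return o+r*(h-o[2])/r[2]
E
python3 - <<'E'
from h import *
for n in("top0.npz","scene0.npz"):
    p,X,d=cloud(n);p=p.astype(int);z=np.load(n)
    roi=(abs(X[...,0]-480)<200)&(X[...,1]<-150)&(X[...,1]>-500)&(d>0)&(X[...,2]>10)
    r,g,b=p[...,0],p[...,1],p[...,2]
    for nm,m in(("green",(g>r*1.4)&(g>b*1.2)),("black",(p.max(-1)<35)),("wood",(r>g*1.5)&(X[...,2]>75)&(X[...,2]<95))):
        k,l=cv2.connectedComponents((m&roi).astype(np.uint8),connectivity=8)
        for i in range(1,k):
            q=X[l==i]
            if len(q)>8: print(n,nm,len(q),q.mean(0).round(),q.min(0).round(),q.max(0).round(), "top",q[q[:,2]>q[:,2].max()-8].mean(0).round())
    # scale
    m=(X[...,2]>42)&(X[...,2]<75)&(d>0)&(abs(X[...,1])<260)&(X[...,0]>330)&(X[...,0]<800)
    k,l,st,_=cv2.connectedComponentsWithStats(m.astype(np.uint8))
    i=1+st[1:,4].argmax();q=X[l==i];q=q[abs(q[:,2]-np.median(q[:,2]))<25]
    print("scale",cv2.minAreaRect(q[:,:2].astype(np.float32)),q[:,2].mean())
z=np.load("top0.npz")
for u,v,h in((296,211,64),(326,211,70),(356,211,64),(326,225,50)): print(u,v,pix2w(z,u,v,h).round(1))
E
python3 -c "
import cv2
p=cv2.imread('pics/top0.png')
a=cv2.resize(p[190:280,380:500],None,fx=6,fy=6,interpolation=2)[:, :]
a=cv2.resize(p[195:265,420:500],(400,350),interpolation=2)
b=cv2.resize(p[195:235,275:380],(788,300)[:2],interpolation=2)
import numpy as np
a=np.pad(a,((0,0),(0,388),(0,0)));cv2.imwrite('pics/c1.png',np.vstack([b,a])[:600])"
```

```text
top0.npz green 113 [ 510. -471.  119.] [ 496. -492.   26.] [ 528. -455.  144.] top [ 511. -474.  138.]
top0.npz green 103 [ 410. -400.  119.] [ 394. -417.   29.] [ 427. -389.  141.] top [ 410. -403.  136.]
top0.npz black 79 [ 501. -382.  136.] [ 485. -394.  101.] [ 517. -376.  154.] top [ 502. -384.  149.]
top0.npz wood 224 [ 496. -379.   84.] [ 467. -416.   75.] [ 535. -356.   94.] top [ 496. -378.   88.]
scale ((635.6093139648438, 20.252044677734375), (323.8813171386719, 299.3951110839844), 1.6114842891693115) 57.684627412058845
scene0.npz green 214 [ 420. -407.  109.] [ 398. -419.   14.] [ 434. -392.  139.] top [ 416. -405.  135.]
scene0.npz green 247 [ 520. -478.  109.] [ 501. -493.   11.] [ 534. -460.  138.] top [ 516. -476.  134.]
scene0.npz black 56 [ 428. -405.  105.] [ 413. -416.   81.] [ 434. -395.  125.] top [ 429. -404.  120.]
scene0.npz black 168 [ 515. -392.  127.] [ 493. -400.   85.] [ 526. -379.  149.] top [ 510. -390.  144.]
scene0.npz black 66 [ 525. -477.  103.] [ 514. -489.   62.] [ 534. -464.  127.] top [ 530. -473.  124.]
scene0.npz wood 327 [ 517. -395.   84.] [ 473. -420.   75.] [ 544. -359.   95.] top [ 518. -394.   89.]
scale ((635.9696044921875, 19.344406127929688), (323.3174743652344, 304.27447509765625), 1.4273297786712646) 58.55250452555572
296 211 [532.2 115.4  64. ]
326 211 [534.7  16.   70. ]
356 211 [539.5 -83.3  64. ]
326 225 [491.2  14.5  50. ]
```

View pics/c1.png

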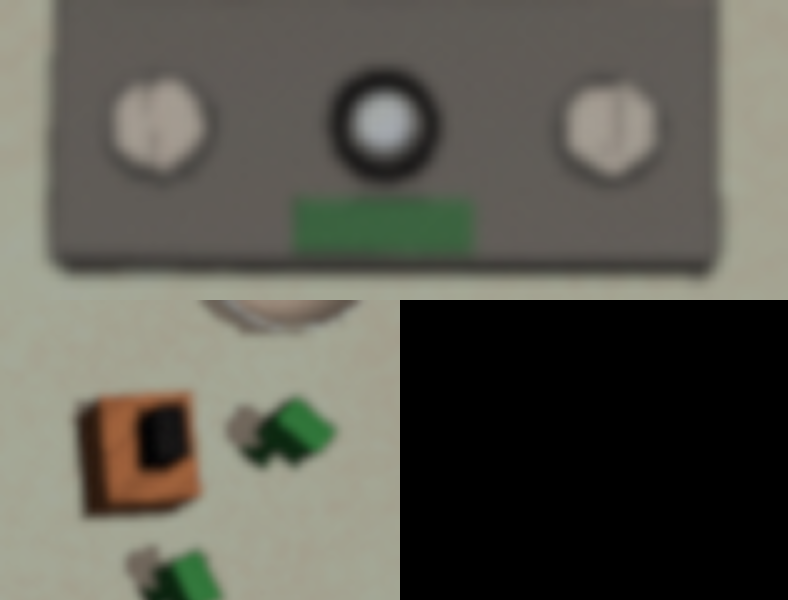

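The close-up shows the black handle with its long side roughly along world x. The left slot is near vertical with a slight anticlockwise tilt, and the right slot is near vertical. I'll move above the stand to look from near.

Call:
send_rows(
  increments=[
    {"offset": [10,-2,-10],"roll": 0.02},
    {"offset": [40,-7,-25],"roll": 0.05},
    {"offset": [78,-14,-40],"roll": 0.09},
    {"offset": [116,-20,-50],"roll": 0.13},
    {"offset": [154,-27,-50],"roll": 0.17},
    {"offset": [192,-33,-50],"roll": 0.2},
    {"offset": [230,-40,-50],"roll": 0.23},
    {"offset": [268,-47,-50],"roll": 0.26},
    {"offset": [306,-53,-50],"roll": 0.28},
    {"offset": [340,-60,-50],"roll": 0.28},
    {"offset": [365,-64,-50],"roll": 0.28},
    {"offset": [377,-65,-50],"roll": 0.28},
    {"offset": [377,-65,-50],"roll": 0.28},
    {"offset": [377,-65,-50],"roll": 0.28},
  ],
  gripper=60,
)

```text
clock: 1.27
position: [502.4, -386.0, 280.1]
tcp_rot: [-3.14, 0.002, 0.0]
contact_force: [0.1, -0.4, -0.2]
finger_gap: 60.1
```

```bash
cat >> h.py <<'E'
def wrist(n):
    s=ctrl.observe();w=ctrl.camera_params("wrist");p,d=ctrl.camera("wrist")
    cv2.imwrite(f"pics/{n}.png",p[:,:,::-1]);np.savez(f"{n}.npz",p=p,d=d,**w)
    print(s['clock'],s['position'].round(1),s['tcp_rot'].round(4),s['contact_force'].round(1),s['finger_gap'])
def wcloud(n):
    z=np.load(n+".npz");d=z['d'];v,u=np.indices(d.shape)
    x,y=u-z['cx'],v-z['cy'];r=np.hypot(x,y)+1e-9;th=r/z['fx'];t=np.tan(np.minimum(th,1.5))
    c=np.stack([x/r*t*d,y/r*t*d,d],-1)
    return z['p'],(c-z['t'])@z['R'],d
def w2pix(n,P):
    z=np.load(n+".npz");c=z['R']@np.asarray(P,float)+z['t'];th=np.arctan2(np.hypot(c[0],c[1]),c[2]);a=np.arctan2(c[1],c[0])
    return z['cx']+z['fx']*th*np.cos(a),z['cy']+z['fx']*th*np.sin(a)
def wray(n,u,v,h):
    z=np.load(n+".npz");x,y=u-z['cx'],v-z['cy'];r=np.hypot(x,y);th=r/z['fx']
    c=np.array([x/r*np.sin(th),y/r*np.sin(th),np.cos(th)]);o=-z['R'].T@z['t'];q=z['R'].T@c
    return o+q*(h-o[2])/q[2]
E
python3 - <<'E'
from h import *
wrist("w1")
p,X,d=wcloud("w1")
for hmin,hmax in((130,150),(80,92)):
    m=(d>0)&(X[...,2]>hmin)&(X[...,2]<hmax)&(abs(X[...,0]-503)<60)&(abs(X[...,1]+385)<60)
    if hmin==130:m&=p.max(-1)<60
    q=X[m][:,:2].astype(np.float32)
    print(m.sum(),X[m].mean(0),cv2.minAreaRect(q),np.percentile(X[m],[2,98],0))
E
```

```text
1.2667 [ 502.4 -386.   280.1] [-3.1399e+00  2.3000e-03  3.0000e-04] [ 0.1 -0.4 -0.2] 60.145663030145194
829 [ 506.42498165 -387.00671079  144.22937543] ((505.221435546875, -387.1968688964844), (35.039424896240234, 19.989103317260742), 3.8255457878112793) [[ 488.91427746 -396.84296495  134.2041242 ]
 [ 522.40738739 -377.44769024  146.25699073]]
2294 [ 509.15437493 -386.90574445   84.96018061] ((503.6873474121094, -387.19647216796875), (70.81602478027344, 60.814510345458984), 4.315436363220215) [[ 470.49117081 -417.14203944   83.42941679]
 [ 538.59646567 -357.26073549   86.5656629 ]]
```

View pics/w1.png

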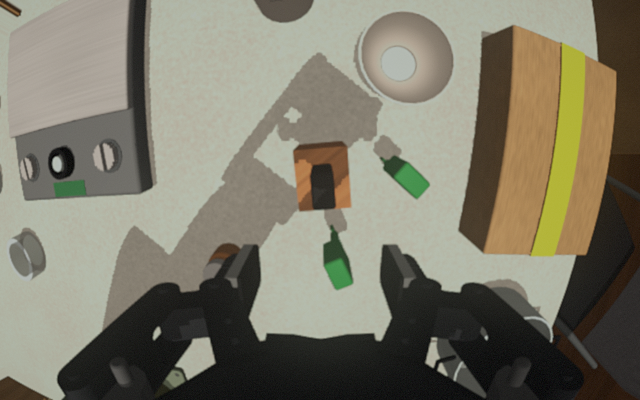

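The wrist view shows the stand at (322,175) with the black handle upright. The green keys at (338,262) and (408,178) are clear of the fingers. The key's centre measures (504.5,-387) at yaw 0.07. I'll go down and grip.

Call:
send_rows(
  increments=[
    {"offset": [2,1,10],"roll": -0.07},
    {"offset": [2,1,35],"roll": -0.07},
    {"offset": [2,1,65],"roll": -0.07},
    {"offset": [2,1,95],"roll": -0.07},
    {"offset": [2,1,120],"roll": -0.07},
    {"offset": [2,1,140],"roll": -0.07},
    {"offset": [2,1,155],"roll": -0.07},
    {"offset": [2,1,168],"roll": -0.07},
    {"offset": [2,1,176],"roll": -0.07},
    {"offset": [2,1,180],"roll": -0.07},
    {"offset": [2,1,180],"roll": -0.07},
    {"offset": [2,1,180],"roll": -0.07},
  ],
)

```text
clock: 2.32
position: [503.3, -387.8, 101.1]
tcp_rot: [-3.141, 0.001, 0.068]
contact_force: [0.1, -0.5, 0.3]
finger_gap: 60.2
```

Call:
send_rows(
  increments=[
    {"offset": [0,0,0]},
    {"offset": [0,0,0]},
    {"offset": [0,0,0]},
    {"offset": [0,0,0]},
    {"offset": [0,0,0]},
    {"offset": [0,0,0]},
    {"offset": [0,0,0]},
    {"offset": [0,0,0]},
    {"offset": [0,0,0]},
    {"offset": [0,0,0]},
  ],
  gripper=10,
  squeeze=80,
)

```text
schema error: expected keys offset, roll
```

Call:
send_rows(
  increments=[
    {"offset": [1,-0.5,0],"roll": 0},
    {"offset": [1,-0.5,0],"roll": 0},
    {"offset": [1,-0.5,0],"roll": 0},
    {"offset": [1,-0.5,0],"roll": 0},
    {"offset": [1,-0.5,0],"roll": 0},
    {"offset": [1,-0.5,0],"roll": 0},
    {"offset": [1,-0.5,0],"roll": 0},
    {"offset": [1,-0.5,0],"roll": 0},
    {"offset": [1,-0.5,0],"roll": 0},
    {"offset": [1,-0.5,0],"roll": 0},
  ],
  gripper=10,
  squeeze=80,
)

```text
clock: 3.15
position: [504.7, -387.5, 102.1]
tcp_rot: [3.141, -0.0, 0.068]
contact_force: [-0.0, 0.1, 5.7]
finger_gap: 21.0
```

Call:
send_rows(
  increments=[
    {"offset": [0,0,-4],"roll": 0},
    {"offset": [0,0,-14],"roll": 0},
    {"offset": [0,0,-28],"roll": 0},
    {"offset": [0,0,-44],"roll": 0},
    {"offset": [0,0,-60],"roll": 0},
    {"offset": [0,0,-76],"roll": 0},
    {"offset": [0,0,-92],"roll": 0},
    {"offset": [0,0,-106],"roll": 0},
    {"offset": [0,0,-116],"roll": 0},
    {"offset": [0,0,-120],"roll": 0},
    {"offset": [0,0,-120],"roll": 0},
  ],
)

```text
clock: 4.07
position: [504.9, -387.7, 223.0]
tcp_rot: [3.14, -0.001, 0.068]
contact_force: [0.9, 0.2, -1.1]
finger_gap: 21.2
```

```bash
python3 - <<'E'
from h import *
wrist("w2")
p,X,d=wcloud("w2")
m=(d>0)&(X[...,2]>40)&(X[...,2]<80)&(abs(X[...,1])<260)&(X[...,0]>380)&(X[...,0]<800)
print(m.sum(), cv2.minAreaRect(X[m][:,:2].astype(np.float32)))
E
```

```text
4.0667 [ 504.9 -387.7  223. ] [ 3.1401e+00 -1.3000e-03  6.8400e-02] [ 0.9  0.2 -1.1] 21.193373671979668
22700 ((588.697509765625, -38.378662109375), (525.2208251953125, 319.75543212890625), 76.70838165283203)
```

View pics/w2.png

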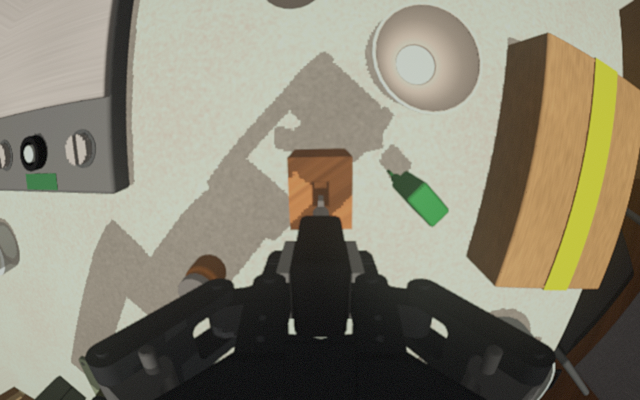

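The key is lifted, with its shaft and tip visible at (321,195). The scale's ledge is at left. I'll move behind the ledge to measure the screws.

Call:
send_rows(
  increments=[
    {"offset": [0,-6,0],"roll": 0},
    {"offset": [0,-24,0],"roll": 0},
    {"offset": [0,-50,0],"roll": 0},
    {"offset": [0,-80,0],"roll": 0},
    {"offset": [0,-112,0],"roll": 0},
    {"offset": [-1,-144,0],"roll": 0},
    {"offset": [-2,-176,0],"roll": 0},
    {"offset": [-3,-208,0],"roll": 0},
    {"offset": [-3,-240,0],"roll": 0},
    {"offset": [-3,-270,0],"roll": 0},
    {"offset": [-3,-298,0],"roll": 0},
    {"offset": [-3,-318,0],"roll": 0},
    {"offset": [-3,-328,0],"roll": 0},
    {"offset": [-3,-329,0],"roll": 0},
    {"offset": [-3,-329,0],"roll": 0},
  ],
)

```text
clock: 5.37
position: [478.9, -59.4, 221.5]
tcp_rot: [3.141, 0.001, 0.07]
contact_force: [0.8, -0.7, -0.8]
finger_gap: 20.9
```

```bash
python3 - <<'E'
from h import *
wrist("w3")
p,X,d=wcloud("w3")
z=np.load("w3.npz");print("cam",-z['R'].T@z['t'])
for nm,h0,h1,lx,ly in(("R",59,68,540,-83),("B",66,75,536,17),("L",59,68,532,115)):
    m=(d>0)&(X[...,2]>h0)&(X[...,2]<h1)&(np.hypot(X[...,0]-lx,X[...,1]-ly)<40)
    q=X[m];print(nm,m.sum(),q.mean(0).round(1),cv2.minEnclosingCircle(q[:,:2].astype(np.float32)),w2pix("w3",[lx,ly,64]))
m=(d>0)&(X[...,2]>46)&(X[...,2]<54)&(abs(X[...,1]-17)<200)&(abs(X[...,0]-530)<70)
print(cv2.minAreaRect(X[m][:,:2].astype(np.float32)))
E
```

```text
5.3667 [478.9 -59.4 221.5] [3.1409e+00 8.0000e-04 6.9500e-02] [ 0.8 -0.7 -0.8] 20.863713970895382
cam [546.06641693 -53.56133702 363.97179021]
R 972 [537.5 -82.   63.8] ((537.631591796875, -82.2796630859375), 20.837614059448242) (np.float64(349.7883747833323), np.float64(128.27791825041334))
B 1559 [534.7  17.1  69.6] ((534.3406982421875, 17.633132934570312), 25.290037155151367) (np.float64(246.87396022551292), np.float64(126.44593929849428))
L 795 [531.9 116.6  63.4] ((530.742919921875, 117.73409271240234), 21.370059967041016) (np.float64(158.9801754100176), np.float64(129.49175193294568))
((535.1605224609375, 17.685531616210938), (120.8949966430664, 298.6156005859375), 1.6559088230133057)
```

View pics/w3.png

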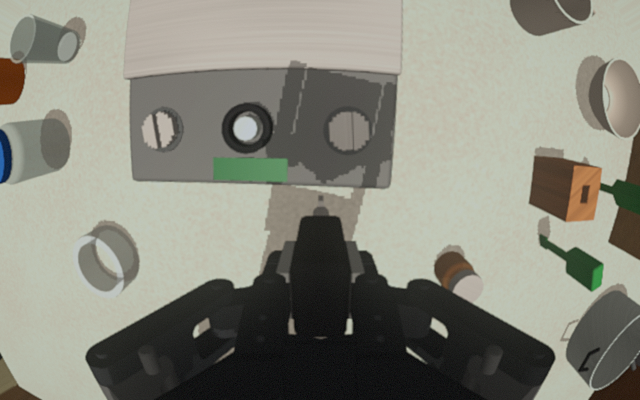

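The left head is at (160,130) with its slot tilted, the button at (247,127), and the right head at (350,130) with its slot nearly vertical. The key tip is at about (321,198). Next I'll work out the slot angles from rectified patches.

```bash
cat >> h.py <<'E'
def rect(n,x,y,h=64,half=26,s=8):
    "top-down patch: row 0 = +x, col 0 = +y, s px per mm"
    N=2*half*s;z=np.load(n+".npz");g=(np.arange(N)+.5)/s-half
    P=np.stack(np.broadcast_arrays(x-g[:,None],y-g[None,:],float(h)),-1)
    c=P@z['R'].T+z['t'];th=np.arctan2(np.hypot(c[...,0],c[...,1]),c[...,2]);a=np.arctan2(c[...,1],c[...,0])
    return cv2.remap(z['p'],(z['cx']+z['fx']*th*np.cos(a)).astype(np.float32),(z['cy']+z['fx']*th*np.sin(a)).astype(np.float32),cv2.INTER_CUBIC)
E
python3 - <<'E'
from h import *
out=[rect("w3",537.5,-82.3),rect("w3",531.7,117)]
p,X,d=wcloud("w3")
cv2.imwrite("pics/r3.png",cv2.resize(np.hstack([out[1],out[0]])[:,:,::-1],(800,400)))
s=ctrl.observe()['position']
print(w2pix("w3",[s[0],s[1],s[2]-92]))
m=(d>0)&(X[...,2]>120)&(X[...,2]<215)&(np.hypot(X[...,0]-s[0],X[...,1]-s[1])<40)
for a in range(120,215,8):
    q=X[m&(X[...,2]>=a)&(X[...,2]<a+8)]
    if len(q)>3:print(a,len(q),q.mean(0).round(1),q.min(0).round(1),q.max(0).round(1))
E
```

```text
(np.float64(321.91773024226427), np.float64(206.21843955536988))
128 12 [488.1 -58.2 131.2] [487.8 -60.2 128.4] [488.5 -56.3 134.1]
136 19 [488.3 -58.2 140. ] [487.5 -60.  136.7] [488.9 -56.3 144. ]
144 75 [484.8 -58.5 148. ] [480.4 -64.2 144.1] [488.6 -53.2 152. ]
152 51 [483.3 -58.3 156. ] [481.1 -63.9 152.1] [484.8 -53.3 159.8]
160 32 [483.8 -58.6 163.6] [482.4 -63.  160.8] [484.5 -54.1 167.6]
200 23 [496.1 -57.1 207.5] [495.  -67.9 206.2] [497.1 -49.2 208. ]
208 161 [496.2 -57.2 211. ] [493.4 -68.1 208. ] [497.2 -46.8 214.8]
```

View pics/r3.png

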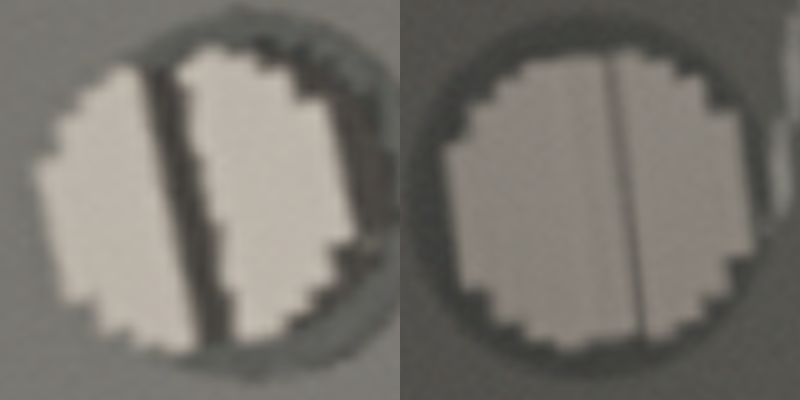

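Measured in world yaw, the left slot is about 0.21 rad and the right about 0.115 rad. Scale yaw is about 0.03, so the screw angles of roughly 0.18 and 0.085 fit the stated range. The head centres also fit. I'll hover over the right screw.

Call:
send_rows(
  increments=[
    {"offset": [6,3,0],"roll": -0.01},
    {"offset": [18,9,5],"roll": -0.03},
    {"offset": [34,17,15],"roll": -0.045},
    {"offset": [47,23,28],"roll": -0.045},
    {"offset": [55,27,42],"roll": -0.045},
    {"offset": [57,28,52],"roll": -0.045},
    {"offset": [57,28,55],"roll": -0.045},
    {"offset": [57,28,55],"roll": -0.045},
    {"offset": [57,28,55],"roll": -0.045},
  ],
)

```text
clock: 6.17
position: [537.6, -84.3, 166.9]
tcp_rot: [3.141, 0.001, 0.113]
contact_force: [-0.5, 0.6, -1.1]
finger_gap: 21.0
```

```bash
python3 - <<'E'
from h import *
wrist("w4")
p,X,d=wcloud("w4");s=ctrl.observe()['position']
m=(d>0)&(X[...,2]>60)&(X[...,2]<170)&(np.hypot(X[...,0]-s[0],X[...,1]-s[1])<45)
for a in range(60,165,6):
    q=X[m&(X[...,2]>=a)&(X[...,2]<a+6)]
    if len(q)>3:print(a,len(q),q.mean(0).round(1),q.min(0).round(1),q.max(0).round(1))
u,v=map(int,w2pix("w4",[538,-82,66]));print(u,v)
c=p[max(0,v-60):v+60,u-80:u+80,::-1];cv2.imwrite("pics/c4.png",cv2.resize(c,None,fx=5,fy=5,interpolation=2))
E
```

```text
6.1667 [537.6 -84.3 166.9] [3.1408e+00 7.0000e-04 1.1300e-01] [-0.5  0.6 -1.1] 21.00468699574338
60 1051 [540.8 -81.5  63.9] [ 523.1 -101.8   60.2] [556.9 -62.1  65.9]
72 8 [546.7 -82.4  75.5] [546.4 -84.7  74.3] [547.  -80.8  77.8]
78 10 [547.1 -83.   81.3] [546.9 -84.6  78.6] [547.5 -80.8  83. ]
84 17 [546.8 -82.8  87.3] [546.2 -84.6  85.5] [547.5 -80.8  89.8]
90 62 [543.6 -83.2  93. ] [538.8 -89.   90. ] [546.7 -78.1  96. ]
96 42 [542.  -83.2  99.2] [539.4 -88.9  96.2] [543.5 -78.1 101.9]
102 30 [542.1 -83.3 105.3] [540.1 -88.7 102.4] [543.  -78.2 107.6]
108 19 [542.6 -83.  110.3] [541.3 -86.9 108. ] [543.3 -78.8 112.5]
150 103 [554.8 -81.7 153.8] [551.7 -92.1 152.3] [556.4 -71.1 155.9]
156 129 [554.8 -81.1 159.2] [550.8 -92.3 156. ] [556.1 -71.  161.9]
162 167 [554.8 -81.3 164.7] [551.1 -92.  162.1] [556.1 -71.2 168. ]
318 202
```

View pics/c4.png

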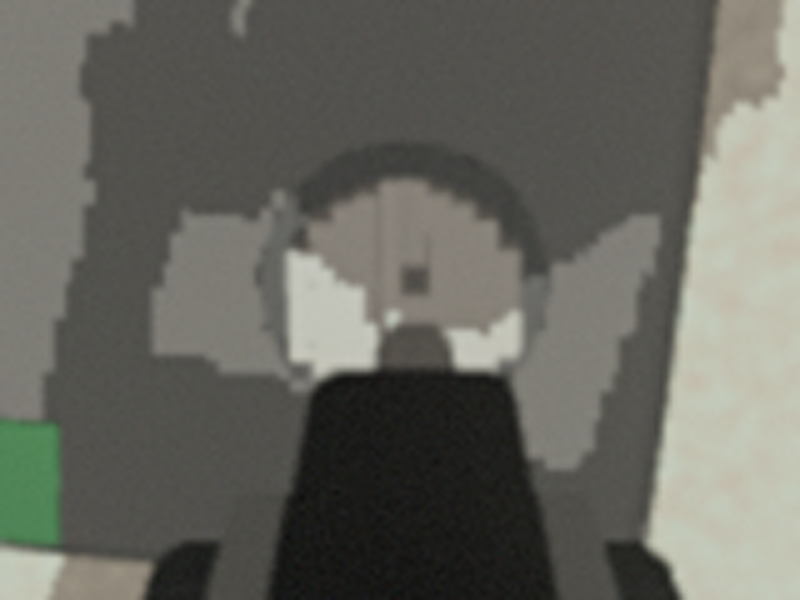

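The blade tip at (413,280) is about 1.6 mm right of the slot's middle, whose edges are at 378 and 428. The depth data agrees, so I'll correct and insert.

Call:
send_rows(
  increments=[
    {"offset": [0.4,-1.6,0],"roll": 0},
    {"offset": [0.4,-1.6,3],"roll": 0},
    {"offset": [0.4,-1.6,6],"roll": 0},
    {"offset": [0.4,-1.6,9],"roll": 0},
    {"offset": [0.4,-1.6,12],"roll": 0},
    {"offset": [0.4,-1.6,15],"roll": 0},
    {"offset": [0.4,-1.6,17],"roll": 0},
    {"offset": [0.4,-1.6,18],"roll": 0},
    {"offset": [0.4,-1.6,18],"roll": 0},
  ],
)

```text
clock: 6.97
position: [537.9, -82.6, 148.9]
tcp_rot: [3.141, 0.0, 0.113]
contact_force: [0.5, -0.1, -1.4]
finger_gap: 20.9
```

Inserted with no contact force. Now I'll turn anticlockwise.

Call:
send_rows(
  increments=[
    {"offset": [0,0,0],"roll": -0.05},
    {"offset": [0,0,0],"roll": -0.13},
    {"offset": [0,0,0],"roll": -0.22},
    {"offset": [0,0,0],"roll": -0.31},
    {"offset": [0,0,0],"roll": -0.4},
    {"offset": [0,0,0],"roll": -0.49},
    {"offset": [0,0,0],"roll": -0.58},
    {"offset": [0,0,0],"roll": -0.67},
    {"offset": [0,0,0],"roll": -0.76},
    {"offset": [0,0,0],"roll": -0.85},
    {"offset": [0,0,0],"roll": -0.94},
    {"offset": [0,0,0],"roll": -1.03},
    {"offset": [0,0,0],"roll": -1.12},
    {"offset": [0,0,0],"roll": -1.21},
    {"offset": [0,0,0],"roll": -1.3},
    {"offset": [0,0,0],"roll": -1.39},
    {"offset": [0,0,0],"roll": -1.48},
    {"offset": [0,0,0],"roll": -1.56},
    {"offset": [0,0,0],"roll": -1.6},
    {"offset": [0,0,0],"roll": -1.6},
  ],
)

```text
clock: 8.63
position: [537.8, -82.8, 149.0]
tcp_rot: [-3.141, 0.001, 1.714]
contact_force: [-0.0, -0.2, -1.5]
finger_gap: 21.2
```

```bash
python3 -c "
from h import *
s=ctrl.observe();print(s['moment'],s['contact_force'],s['tcp_rot'],s['q'])"
```

```text
[-0.1592123   0.15767862 -0.04304472] [-0.03801102 -0.20127363 -1.47049922] [-3.14093399e+00  1.20163137e-03  1.71382653e+00] [-1.73075710e-01  3.38020752e-01  1.75925849e+00 -1.55758304e-03
  1.04456642e+00 -3.15323005e-01]
```

Call:
send_rows(
  increments=[
    {"offset": [0,0,0],"roll": -0.04},
    {"offset": [0,0,0],"roll": -0.08},
    {"offset": [0,0,0],"roll": -0.1},
    {"offset": [0,0,0],"roll": -0.12},
    {"offset": [0,0,0],"roll": -0.12},
  ],
)

```text
clock: 9.05
position: [537.8, -82.9, 149.0]
tcp_rot: [-3.141, 0.001, 1.834]
contact_force: [0.3, -0.3, -1.1]
finger_gap: 21.1
```

```bash
python3 -c "
from h import *
s=ctrl.observe();print(s['moment'],s['contact_force'],s['tcp_rot'])"
```

```text
[-0.16230991  0.09440809 -0.03456551] [ 0.28848373 -0.31361072 -1.08980914] [-3.14065682e+00  1.21120922e-03  1.83373669e+00]
```

Call:
send_rows(
  increments=[
    {"offset": [0,0,0],"roll": -0.03},
    {"offset": [0,0,0],"roll": -0.06},
    {"offset": [0,0,0],"roll": -0.08},
    {"offset": [0,0,0],"roll": -0.08},
  ],
)

```text
clock: 9.38
position: [537.8, -82.8, 149.0]
tcp_rot: [-3.141, 0.001, 1.913]
contact_force: [-0.5, 0.5, -1.5]
finger_gap: 21.1
```

```bash
python3 -c "
from h import *
s=ctrl.observe();print(s['moment'],s['contact_force'],s['tcp_rot'])"
```

```text
[-0.02280993  0.04552889 -0.30160528] [-0.51507945  0.45897737 -1.49348528] [-3.14071695e+00  9.03943911e-04  1.91290580e+00]
```

The wrist moment jumped to -0.30 N m, so the screw is at its stop. I'll centre the blade in the slot's play and withdraw.

Call:
send_rows(
  increments=[
    {"offset": [0,0,0],"roll": 0.1},
    {"offset": [0,0,0],"roll": 0.2},
    {"offset": [0,0,0],"roll": 0.28},
    {"offset": [0,0,0],"roll": 0.28},
    {"offset": [0,0,-5],"roll": 0.28},
    {"offset": [0,0,-12],"roll": 0.28},
    {"offset": [0,0,-22],"roll": 0.28},
    {"offset": [0,0,-35],"roll": 0.28},
    {"offset": [0,0,-45],"roll": 0.28},
    {"offset": [0,0,-50],"roll": 0.28},
    {"offset": [0,0,-50],"roll": 0.28},
  ],
)

```text
clock: 10.3
position: [538.8, -82.9, 201.0]
tcp_rot: [3.138, 0.002, 1.633]
contact_force: [-0.5, -0.4, -1.5]
finger_gap: 21.2
```

Call:
send_rows(
  increments=[
    {"offset": [4,0,0],"roll": 0.05},
    {"offset": [14,0,0],"roll": 0.14},
    {"offset": [28,1,0],"roll": 0.24},
    {"offset": [44,1,0],"roll": 0.34},
    {"offset": [60,2,0],"roll": 0.44},
    {"offset": [76,2,0],"roll": 0.54},
    {"offset": [92,3,0],"roll": 0.64},
    {"offset": [108,3,0],"roll": 0.74},
    {"offset": [124,4,0],"roll": 0.84},
    {"offset": [140,4,0],"roll": 0.94},
    {"offset": [155,4,0],"roll": 1.04},
    {"offset": [169,5,3],"roll": 1.14},
    {"offset": [181,5,10],"roll": 1.24},
    {"offset": [191,5.5,18],"roll": 1.33},
    {"offset": [197,5.7,26],"roll": 1.39},
    {"offset": [199.5,5.7,32],"roll": 1.42},
    {"offset": [199.5,5.7,34],"roll": 1.42},
    {"offset": [199.5,5.7,34],"roll": 1.42},
    {"offset": [199.5,5.7,34],"roll": 1.42},
  ],
)

```text
clock: 11.88
position: [532.1, 116.3, 166.5]
tcp_rot: [3.139, -0.002, 0.214]
contact_force: [0.9, -1.0, -2.2]
finger_gap: 21.5
```

```bash
python3 - <<'E'
from h import *
wrist("w5")
p,X,d=wcloud("w5");s=ctrl.observe()['position']
m=(d>0)&(X[...,2]>60)&(X[...,2]<170)&(np.hypot(X[...,0]-s[0],X[...,1]-s[1])<45)
for a in (60,72,78,84,96,102,156,162):
    q=X[m&(X[...,2]>=a)&(X[...,2]<a+6)]
    if len(q)>3:print(a,len(q),q.mean(0).round(1),q.min(0).round(1),q.max(0).round(1))
u,v=map(int,w2pix("w5",[538-6,117,66]));print(u,v)
c=p[max(0,v-60):v+60,u-80:u+80,::-1];c=cv2.resize(c,None,fx=4,fy=4,interpolation=2)
r=cv2.resize(rect("w5",537.5,-82.3)[:,:,::-1],(320,320));r=np.pad(r,((0,c.shape[0]-320),(0,0),(0,0)))
cv2.imwrite("pics/c5.png",np.hstack([c,r])[:,:960] if c.shape[1]+320<=800 else cv2.resize(np.hstack([c,r]),(800,400)))
E
```

```text
11.8833 [532.1 116.3 166.5] [ 3.139e+00 -2.400e-03  2.139e-01] [ 0.9 -1.  -2.2] 21.50077535468982
60 1034 [535.1 119.   63.9] [517.   98.   60.3] [551.5 138.2  65.8]
72 7 [541.4 118.4  74.7] [540.7 116.8  73.1] [541.8 120.6  77.3]
78 11 [541.6 119.   80.4] [541.1 117.1  78. ] [542.5 120.7  83.6]
84 15 [541.5 118.9  86.8] [540.7 116.9  84.7] [542.6 120.7  89.5]
96 43 [536.7 117.7  99.1] [533.3 112.   96.5] [538.1 122.6 101.8]
102 30 [536.6 118.  104.8] [534.1 112.2 102.1] [537.9 122.6 107.8]
156 137 [549.1 121.  159.3] [543.9 109.8 156.3] [551.1 130.9 162. ]
162 165 [549.  120.7 164.7] [544.8 109.9 162. ] [551.2 130.8 168. ]
320 203
```

View pics/c5.png

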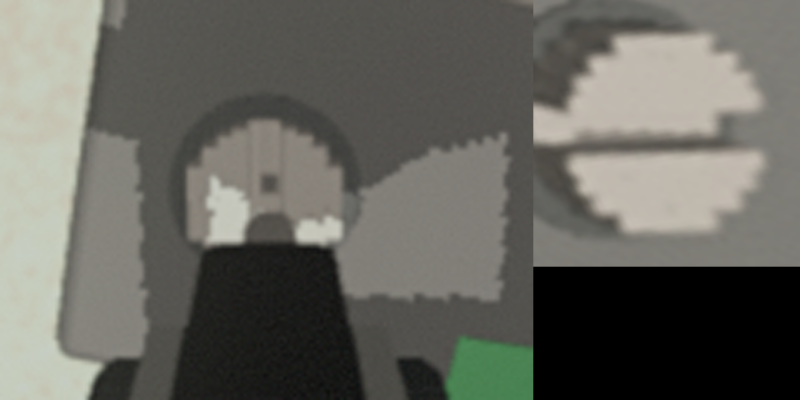

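The right screw's slot now lies along the scale's y, at its unlocked stop. On the left, the blade at (269,183) is within 0.6 mm of the slot's middle (266). Inserting.

Call:
send_rows(
  increments=[
    {"offset": [0,-0.5,0],"roll": 0},
    {"offset": [0,-0.5,3],"roll": 0},
    {"offset": [0,-0.5,6],"roll": 0},
    {"offset": [0,-0.5,9],"roll": 0},
    {"offset": [0,-0.5,12],"roll": 0},
    {"offset": [0,-0.5,15],"roll": 0},
    {"offset": [0,-0.5,17],"roll": 0},
    {"offset": [0,-0.5,18],"roll": 0},
    {"offset": [0,-0.5,18],"roll": 0},
  ],
)

```text
clock: 12.68
position: [532.1, 116.7, 148.5]
tcp_rot: [3.139, -0.003, 0.214]
contact_force: [-0.3, -0.1, -1.7]
finger_gap: 21.0
```

Call:
send_rows(
  increments=[
    {"offset": [0,0,0],"roll": -0.05},
    {"offset": [0,0,0],"roll": -0.13},
    {"offset": [0,0,0],"roll": -0.22},
    {"offset": [0,0,0],"roll": -0.31},
    {"offset": [0,0,0],"roll": -0.4},
    {"offset": [0,0,0],"roll": -0.49},
    {"offset": [0,0,0],"roll": -0.58},
    {"offset": [0,0,0],"roll": -0.67},
    {"offset": [0,0,0],"roll": -0.76},
    {"offset": [0,0,0],"roll": -0.85},
    {"offset": [0,0,0],"roll": -0.94},
    {"offset": [0,0,0],"roll": -1.03},
    {"offset": [0,0,0],"roll": -1.12},
    {"offset": [0,0,0],"roll": -1.21},
    {"offset": [0,0,0],"roll": -1.3},
    {"offset": [0,0,0],"roll": -1.39},
    {"offset": [0,0,0],"roll": -1.48},
    {"offset": [0,0,0],"roll": -1.56},
    {"offset": [0,0,0],"roll": -1.6},
    {"offset": [0,0,0],"roll": -1.6},
  ],
)

```text
clock: 14.35
position: [531.7, 116.8, 148.5]
tcp_rot: [3.14, 0.002, 1.814]
contact_force: [-1.3, -0.2, -1.3]
finger_gap: 21.2
```

```bash
python3 -c "
from h import *
s=ctrl.observe();print(s['moment'],s['contact_force'],s['tcp_rot'])"
```

```text
[ 0.11313769  0.2759901  -0.02587738] [-1.34076445 -0.22932253 -1.3389903 ] [3.13995275e+00 2.15524006e-03 1.81390857e+00]
```

Call:
send_rows(
  increments=[
    {"offset": [0,0,0],"roll": -0.03},
    {"offset": [0,0,0],"roll": -0.06},
    {"offset": [0,0,0],"roll": -0.09},
    {"offset": [0,0,0],"roll": -0.1},
    {"offset": [0,0,0],"roll": -0.1},
  ],
)

```text
clock: 14.77
position: [531.6, 116.7, 148.5]
tcp_rot: [3.14, 0.002, 1.912]
contact_force: [-0.3, -0.8, -1.4]
finger_gap: 21.0
```

```bash
python3 -c "
from h import *
s=ctrl.observe();print(s['moment'],s['contact_force'],s['tcp_rot'])"
```

```text
[-0.06968102  0.14732321 -0.31615418] [-0.30954674 -0.78116003 -1.3583472 ] [3.14039224e+00 2.14781259e-03 1.91224210e+00]
```

The same stop signature shows at -0.32 N m. Centre the blade, withdraw, and go over the button.

Call:
send_rows(
  increments=[
    {"offset": [0,0,0],"roll": 0.1},
    {"offset": [0,0,0],"roll": 0.2},
    {"offset": [0,0,0],"roll": 0.28},
    {"offset": [0,0,0],"roll": 0.28},
    {"offset": [0,0,-5],"roll": 0.28},
    {"offset": [0,0,-12],"roll": 0.28},
    {"offset": [0,0,-22],"roll": 0.28},
    {"offset": [0,0,-35],"roll": 0.28},
    {"offset": [0,0,-45],"roll": 0.28},
    {"offset": [0,0,-50],"roll": 0.28},
    {"offset": [0,0,-50],"roll": 0.28},
  ],
)

```text
clock: 15.68
position: [532.5, 117.0, 200.5]
tcp_rot: [3.136, 0.001, 1.633]
contact_force: [0.7, -0.7, -1.4]
finger_gap: 21.2
```

Call:
send_rows(
  increments=[
    {"offset": [-5,0,0],"roll": 0},
    {"offset": [-18,-1,0],"roll": 0},
    {"offset": [-36,-1,0],"roll": 0},
    {"offset": [-56,-2,0],"roll": 0},
    {"offset": [-75,-3,0],"roll": 0},
    {"offset": [-90,-3.5,5],"roll": 0},
    {"offset": [-98,-3.7,14],"roll": 0},
    {"offset": [-100,-3.7,21],"roll": 0},
    {"offset": [-100,-3.7,22],"roll": 0},
    {"offset": [-100,-3.7,22],"roll": 0},
  ],
)

```text
clock: 16.52
position: [534.4, 17.2, 177.4]
tcp_rot: [3.139, 0.001, 1.632]
contact_force: [0.1, 1.2, -1.3]
finger_gap: 21.2
```

```bash
python3 - <<'E'
from h import *
wrist("w6")
p,X,d=wcloud("w6");s=ctrl.observe()['position']
m=(d>0)&(X[...,2]>60)&(X[...,2]<170)&(np.hypot(X[...,0]-s[0],X[...,1]-s[1])<45)
for a in (66,78,84,90,96,102,108,114):
    q=X[m&(X[...,2]>=a)&(X[...,2]<a+6)]
    if len(q)>3:print(a,len(q),q.mean(0).round(1),q.min(0).round(1),q.max(0).round(1))
c=p[60:300,160:480,::-1];c=cv2.resize(c,(480,360))
r=cv2.resize(rect("w6",531.7,117)[:,:,::-1],(320,320));r=np.pad(r,((0,40),(0,0),(0,0)))
cv2.imwrite("pics/c6.png",np.hstack([c,r]))
E
```

```text
16.5167 [534.4  17.2 177.4] [3.1386e+00 7.0000e-04 1.6324e+00] [ 0.1  1.2 -1.3] 21.167061480347392
66 1494 [534.3  24.2  69.6] [509.6   1.2  66. ] [559.6  42.7  72. ]
84 12 [533.9  28.1  87.4] [531.9  27.7  84.4] [535.8  28.3  89.8]
90 9 [534.   28.2  93.7] [532.   27.9  91.3] [535.7  28.5  95.6]
96 17 [534.   27.4  98.5] [532.   22.8  96.4] [538.2  29.  102. ]
102 65 [534.1  24.6 104.1] [528.8  20.7 102. ] [539.8  28.1 107.7]
108 43 [534.   23.2 110.9] [528.9  21.  108. ] [539.6  24.5 114. ]
114 31 [534.1  23.3 117. ] [529.   21.5 114. ] [538.6  24.2 119.7]
```

View pics/c6.png

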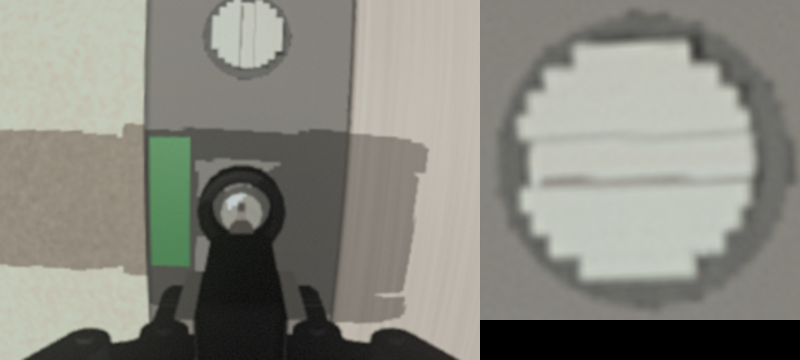

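The left screw's slot also lies along the scale's y, so it is unlocked. The tip is over the button's middle at (241,205). I'll approach in small steps and watch the force.

Call:
send_rows(
  increments=[
    {"offset": [0,0,4],"roll": 0},
    {"offset": [0,0,8],"roll": 0},
    {"offset": [0,0,12],"roll": 0},
    {"offset": [0,0,13.5],"roll": 0},
    {"offset": [0,0,13.5],"roll": 0},
    {"offset": [0,0,13.5],"roll": 0},
  ],
)

```text
clock: 17.07
position: [534.9, 17.6, 164.4]
tcp_rot: [3.137, 0.001, 1.633]
contact_force: [-1.1, -0.4, -1.5]
finger_gap: 21.0
```

Call:
send_rows(
  increments=[
    {"offset": [0,0,1],"roll": 0},
    {"offset": [0,0,2],"roll": 0},
    {"offset": [0,0,2],"roll": 0},
    {"offset": [0,0,2],"roll": 0},
  ],
)

```text
clock: 17.4
position: [534.9, 17.5, 162.4]
tcp_rot: [3.137, 0.001, 1.633]
contact_force: [0.2, 0.0, -1.1]
finger_gap: 21.2
```

Call:
send_rows(
  increments=[
    {"offset": [0,0,1],"roll": 0},
    {"offset": [0,0,2],"roll": 0},
    {"offset": [0,0,2],"roll": 0},
    {"offset": [0,0,2],"roll": 0},
  ],
)

```text
clock: 17.73
position: [535.1, 17.5, 160.7]
tcp_rot: [3.137, 0.001, 1.633]
contact_force: [0.1, 0.2, 0.6]
finger_gap: 21.4
```

Call:
send_rows(
  increments=[
    {"offset": [0,0,1],"roll": 0},
    {"offset": [0,0,2],"roll": 0},
    {"offset": [0,0,3],"roll": 0},
    {"offset": [0,0,3],"roll": 0},
    {"offset": [0,0,3],"roll": 0},
  ],
)

```text
clock: 18.15
position: [535.1, 17.5, 157.8]
tcp_rot: [3.137, 0.001, 1.633]
contact_force: [-1.0, -0.4, 2.4]
finger_gap: 21.1
```

Call:
send_rows(
  increments=[
    {"offset": [0,0,1],"roll": 0},
    {"offset": [0,0,2],"roll": 0},
    {"offset": [0,0,2],"roll": 0},
    {"offset": [0,0,2],"roll": 0},
  ],
)

```text
clock: 18.48
position: [535.1, 17.5, 155.9]
tcp_rot: [3.137, 0.001, 1.633]
contact_force: [-0.9, -1.3, 3.9]
finger_gap: 21.5
```

The force suggests about 6.5 mm and the geometry about 6 mm. I'll check with averaged force and the depth camera.

```bash
python3 - <<'E'
from h import *
F=[];Z=[]
for i in range(8):
    wrist("w7") if i==0 else ctrl.camera("wrist")
    s=ctrl.observe();F.append(s['contact_force'][2]);Z.append(s['position'][2])
print(np.mean(F),np.std(F),np.mean(Z))
p,X,d=wcloud("w7")
r=np.hypot(X[...,0]-534.6,X[...,1]-17.5);ok=d>0
rim=X[ok&(r>19)&(r<24)&(X[...,2]>60)&(X[...,2]<76)][:,2]
print("rim",np.median(rim))
m=ok&(r<11)&(X[...,2]<76)&(X[...,2]>50);q=X[m];print("button",len(q),np.percentile(q[:,2],[5,25,50,75,95]).round(1))
b=X[ok&(abs(X[...,0]-534.6)<8)&(X[...,1]>24)&(X[...,1]<32)&(X[...,2]<82)&(X[...,2]>50)];print("blade/btn",b[np.argsort(b[:,2])][::max(1,len(b)//12)].round(1))
E
```

```text
18.4833 [535.1  17.5 155.9] [3.1367e+00 8.0000e-04 1.6331e+00] [-0.9 -1.3  3.9] 21.474099075020806
3.6159277474730596 0.33976331172396074 155.8756354780919
rim 69.84640013382761
button 290 [62.7 63.4 63.8 64.3 65. ]
blade/btn [[539.3  29.4  50. ]
 [541.1  28.1  51.1]
 [540.9  28.3  55.7]
 [538.4  29.1  59.4]
 [529.6  29.1  61.8]
 [540.1  26.   63. ]
 [535.9  29.8  63.3]
 [537.6  26.8  63.7]
 [537.5  28.5  64.1]
 [526.9  24.   64.8]
 [535.1  28.9  75.4]
 [533.8  25.   81. ]
 [533.7  26.7  81.9]]
```

Depth, force and geometry all give about 6 mm. I'll add 0.8 mm and hold.

Call:
send_rows(
  increments=[
    {"offset": [0,0,0.4],"roll": 0},
    {"offset": [0,0,0.8],"roll": 0},
    {"offset": [0,0,0.8],"roll": 0},
    {"offset": [0,0,0.8],"roll": 0},
    {"offset": [0,0,0.8],"roll": 0},
    {"offset": [0,0,0.8],"roll": 0},
    {"offset": [0,0,0.8],"roll": 0},
    {"offset": [0,0,0.8],"roll": 0},
    {"offset": [0,0,0.8],"roll": 0},
    {"offset": [0,0,0.8],"roll": 0},
  ],
)

```text
clock: 19.72
position: [535.1, 17.5, 155.0]
tcp_rot: [3.137, 0.001, 1.633]
contact_force: [-1.0, 0.6, 3.5]
finger_gap: 21.3
```

```bash
python3 - <<'E'
from h import *
wrist("w8");p,X,d=wcloud("w8");r=np.hypot(X[...,0]-534.6,X[...,1]-17.5)
print(np.median(X[(d>0)&(r<11)&(X[...,2]<76)&(X[...,2]>50)][:,2]))
print(ctrl.hand_in())
E
```

```text
19.7167 [535.1  17.5 155. ] [3.1367e+00 8.0000e-04 1.6331e+00] [-1.   0.6  3.5] 21.26157829107103
63.05296751441965
the job is handed in; nothing more can be done
None
```

The job is handed in at about 20 s on the clock, with the key still in the gripper and the zero button held about 6.8 mm down. No verdict was reported.

I took the key from its stand and turned the right screw, then the left, anticlockwise until each met its stop. I then pressed the button with the key's tip and held it there.

- **Screws:** at each stop the wrist moment jumped to about -0.3 N m. Wrist views afterwards showed both slots lying along the scale's y.
- **Button depth:** the wrist depth camera put the button top at 63.1 mm against the collar rim at 69.8 mm, so about 6.8 mm down. The TCP is about 7 mm below first contact, which agrees.
- **Force:** a single noisy reading of about 5 N, after allowing for the key's weight, implies roughly 6 mm. That is slightly less than the other two checks but inside the 4.5 to 9.5 mm window.
- **Bystanders:** I did not re-measure them at the end. The gripper and key were kept clear of them throughout.

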